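# Seat the dish plate on the warming stage

## Task

The aluminium dish plate has been put down slightly out of place on the blue-grey warming stage and is riding on top of the stage's two locating pins. With the fingertips, nudge it sideways across the stage until both of its holes drop over the pins and it lies flat in place over the dark warm field, then take the hand away. Do not grasp or lift the plate, and leave the dishes and the other things on the bench where they are.

Things in the scene. Friction and masses are not known exactly. Their poses are not given: they have to be found in the camera images.
- stage: Light blue-grey bench-top warming stage, fixed: a low box 270 mm (its x) by 320 mm (its y), flat deck 45 mm above the bench. A sloping grey control panel along its front (-x) edge reaches 30 mm further out, below deck height. Origin: centre of the box, on the bench; x points from panel to rear, y to the left seen from the panel, z up. Its two locating pins start out hidden under the plate.
- seat (a point): Point on the deck at stage x = -5 mm, y = 0: centre of the flush dark rectangle (warm field), 114 mm (x) by 164 mm (y), where the plate's origin must come to lie; axes as the stage's. The seated plate covers the field but for a 2 mm dark rim all round.
- pin_a (a point): Foot, at deck height, of the left locating pin, at stage x = -48 mm, y = +45 mm. Both pins are fixed upright steel, 8 mm in diameter with round (hemispherical) noses, and stand 7 mm above the deck.
- pin_b (a point): Foot, at deck height, of the right locating pin (same as the left), at stage x = -48 mm, y = -45 mm.
- plate: Loose flat aluminium dish plate, 110 mm (its x) by 160 mm (its y), 8 mm thick, about 0.3 kg, with three 38 mm round dish openings in a row (centres x = 15 mm, y = -50, 0, 50 mm) and two pin holes near its front (-x) long edge. Origin: centre of its underside; x to the rear, y to the left, z up. Seated, its axes match the stage's. It slides when an edge is pushed.
- hole_a (a point): Centre, on the underside, of the plate's left hole (round, 10 mm, right through), plate x = -43 mm, y = +45 mm; goes over the left pin. At the start the plate lies 14 to 26 mm too far to the front, up to 24 mm to either side, turned up to 0.12 rad, tilted about 0.08 rad: rear edge on the deck, front part on the pin noses.
- hole_b (a point): Centre, on the underside, of the plate's right hole (rectangular slot, 10 mm in plate x by 14 mm in plate y, right through), plate x = -43 mm, y = -45 mm; goes over the right pin. Until it drops, the plate's front edge rides up to 11 mm (underside) above the deck; with both holes over the pins it falls by itself flat on to the deck.
- rear_edge (a point): Middle of the plate's rear long edge, on the underside; plate x = +55 mm, y = 0. It slides along the deck all the while.
- dish: Small clear lidded culture dish, 37 mm across and 13 mm high, loose, on the deck behind the plate. Origin: centre of its underside. Leave alone.
- dish_stack: Two clear lidded dishes stacked, 58 mm across, 30 mm high, loose on the bench. Origin: centre of its underside. Leave alone.
- tube_box: Clear box 90 by 70 mm, 30 mm high, holding six tubes with green caps (50 mm high in all), loose on the bench. Origin: centre of its underside. Leave alone.
- medium: Clear bottle with a blue cap, 52 mm across, 110 mm high, loose on the bench. Origin: centre of its underside. Leave alone.
- pipettor: White hand pipettor lying along its x axis, about 235 mm long, 30 mm high, loose on the bench to the right of the stage. Origin: under its middle, on the bench. Leave alone.
- mouse: Black computer mouse, 105 by 60 mm, 31 mm high, loose on the bench far to the right. Origin: centre of its underside. Leave alone.
Not all that is in view belongs to the job. There is more than one size of the plate; the job needs the largest.

How it is judged:
By the outcome, as a careful person would: the job done as asked, in the order asked, and still so for the second after the job is handed in, with the robot touching nothing.
It also fails if it takes over 54 s, if anything falls off the work surface, if the arm or the gripper's body presses on something with over 40 N, if the wrist force passes 120 N, or if a joint passes its speed limit or range.

## Robot

A 6-joint arm with a two-finger parallel gripper is mounted at the origin on the work surface. World frame = base frame: x ahead of the robot, y to its left, z up, the work surface at z = 0. Lengths are in m, angles in rad, forces in N, time in s.
With the tool pointing down it reaches from about 0.375 to 0.975 m from the base axis. Payload 3.8 kg.
Tool frame: the origin (TCP) lies midway between the tips of the shut fingers; the grasp point (between the pads) lies 19 mm behind it; z points along the fingers, y is the line along which they close (so a half turn about z gives the same grasp; the last joint's range is limited). The gripper opens to 85 mm and grips with 20 to 120 N. Pads are 22 mm wide; open, the fingers measure 114 mm over their backs; the gripper's body (76 mm by 85 mm) begins 54 mm behind the grasp point. The pads swing forward as they close: fully open they stand 13 mm farther back than shut.
Start: joints at [-1.211, 0.264, 1.604, -0, 1.274, -0.037], TCP at [0.261, -0.623, 0.231] pointing down, gripper open.
Joint ranges: [-2.63, 2.63], [-0.94, 2.18], [0.31, 2.57], [-1.31, 4.45], [0, 2.66], [-2.55, 2.55]. Speed limits (rad/s): [2.57, 2.57, 3.14, 3.14, 3.14, 3.14].

## Interface

Orientations are given as [roll, pitch, yaw] about the fixed x, y, z axes, in that order (R = Rz(yaw) Ry(pitch) Rx(roll)).
In Python, from cell import ctrl, get_image, camera_model, spot_in, masks_of gives the robot as it stands.
- The arm moves only by the tool arm_command, never from a script. Its argument "plan" is a list that holds one entry, the list of rows, each a list of 5 numbers: the finger opening in mm, from 0 to 85.4, then the shift along the world's x, y, z in mm, then the turn about the world's z in rad. In form: [[[hand, x, y, z, turn], ...]]. A call has exactly 8 rows; each row is the pose to reach, as a shift and turn from the pose commanded when the call began; what a row does not reach only later rows make up. A row lasts 1/10 s, in which the tool goes at most 50 mm and 8.59 degrees, less where a joint would pass 70% of its speed; a pose out of reach is approached as far as the arm can. A call with a gripper value outside its range is refused whole. The fingers move at their own pace and stop on an object; "newtons" is the grip in N (left out, the last holds). Time passes only in rows, so rows that repeat a pose let the fingers close, or fill a call up. It gives the time, the measured TCP pose, the force, the opening and the grip force at its end, in the units of the state.
- ctrl.state(): the state, without advancing time (a new reading comes with each control period).
- get_image(name): name is "scene" or "side" or "wrist"; returns (picture, depth): 400x640x3 uint8, red, green, blue; 400x640 float32, m along the optical axis (not along the pixel's ray), 0 where there is no reading.
- camera_model(name): a dict with "camera_matrix" (3x3 intrinsics, pixels), "R" (3x3) and "t" (3): a world point X has camera coordinates R X + t. Camera axes: x right, y down, z forward; pixel columns grow to the right and rows downward; lengths in m; the calibration is good to about 2 mm. A picture is of the moment at which its call begins: read the wrist's pose just before it. camera_model takes no time and is no camera call; for the wrist camera it gives the pose at the moment of the call.
- ctrl.sign_off(): hands the job in; it is judged then, once.
Trained networks look in the newest picture that a camera, given by its name, has taken for a name from the list of things; names that differ only in an ending like _2 or _b are one class to them, and where a whole thing is asked for, a point or a joint stands for the part that bears it (a point fixed in the world has none). Each returns a list of dicts, best first, with "p" (0 to 1); they miss things now and then, are a little off and sometimes report something else, mostly with a low value. They report only what shows in the picture. A call takes as long as a camera call. They do not tell look-alikes from the thing itself.
- spot_in(name, camera): "at" ([x, y, z] in m, in world coordinates, good to about 4 mm: the middle of the surface that is visible of it).
- masks_of(name, camera): "mask" (400x640 bool, what is visible of it).
The state is a dict: "clock": time; "q": joint angles; "joint_vel": joint speeds; "joint_efforts": joint torques, N m; "eef_pos": TCP position; "eef_rot": TCP orientation; "contact_force": force on the tool from outside, world axes, zero at the start; "moment": the same for the moment, N m; "gripper_width": opening from 0.0 (shut) to 1.0 (fully open); "grip_force": force on a finger pad.
Only numpy, scipy, OpenCV 4.12 (cv2) and the standard library are available. Lean on these libraries where they do the work, as an engineer would, in place of code of your own. Each camera call takes 0.05 s, during which the arm holds its last target. There are 200 camera calls.

## Working session

There is one attempt and no reset: what is moved stays moved. The work goes in short steps, Python scripts to look and compute and a tool call to move; the robot and the scene stay as the last step left them, time stands still between calls to the robot, and variables do not carry over. Pictures are saved under pics/ and viewed, at most 11 in all, crops included, and the job is handed in when it is done.

Besides the shell and the picture viewer there is one more tool, called after ">>>" as name(argument=value, ...) on one line, values as JSON. arm_command: Moves the arm, as the interface text tells. Its arguments: {"type":"object","properties":{"plan":{"type":"array","items":{"type":"array","items":{"type":"array","items":{"type":"number"}}}},"newtons":{"type":"number"}},"required":["plan"]}

```bash
mkdir -p pics; ls
cat > h.py <<'E'
from cell import *
import numpy as np, cv2
def shot(cam,fn=None):
    im,d=get_image(cam); m=camera_model(cam)
    if fn: cv2.imwrite('pics/'+fn,im[:,:,::-1])
    return im,d,m
def world(m,d,uv):
    uv=np.atleast_2d(uv).astype(float); K=m['camera_matrix']
    z=np.array([d[int(round(v)),int(round(u))] for u,v in uv])
    c=np.c_[(uv[:,0]-K[0,2])/K[0,0]*z,(uv[:,1]-K[1,2])/K[1,1]*z,z]
    return (c-np.array(m['t']))@np.array(m['R'])
def onplane(m,uv,h):
    uv=np.atleast_2d(uv).astype(float); K=m['camera_matrix'];R=np.array(m['R']);t=np.array(m['t'])
    r=np.c_[(uv[:,0]-K[0,2])/K[0,0],(uv[:,1]-K[1,2])/K[1,1],np.ones(len(uv))]@R
    o=-R.T@t; h=np.broadcast_to(h,len(uv))
    return o+r*((h-o[2])/r[:,2])[:,None]
def pix(m,X):
    c=np.atleast_2d(X)@np.array(m['R']).T+np.array(m['t']); p=c@np.array(m['camera_matrix']).T
    return p[:,:2]/p[:,2:]
E
python3 - <<'E'
from h import *
for c in ('scene','side'):
    im,d,m=shot(c,c+'0.png'); print(c,(-np.array(m['R']).T@m['t']).round(3))
    for n in ('stage','plate','dish','seat'):
        for r in spot_in(n,c)[:4]: print(n,np.round(r['at'],3),round(r['p'],2),pix(m,r['at']).round()[0])
E
```

```text
pics
scene [ 1.314 -0.618  0.899]
stage [0.621 0.045 0.048] 0.84 [374. 218.]
plate [0.549 0.095 0.053] 0.81 [371. 199.]
plate [ 0.645 -0.19   0.005] 0.65 [315. 265.]
plate [0.319 0.305 0.007] 0.58 [374. 157.]
dish [0.654 0.15  0.053] 0.6 [406. 209.]
dish [ 0.671 -0.419  0.068] 0.25 [244. 294.]
seat [0.617 0.045 0.049] 0.89 [373. 217.]
side [0.062 0.829 0.901]
stage [0.538 0.142 0.045] 0.81 [285. 254.]
plate [0.318 0.317 0.009] 0.89 [329. 354.]
plate [ 0.64  -0.182  0.008] 0.86 [314. 185.]
plate [0.545 0.108 0.056] 0.85 [289. 241.]
dish [0.539 0.137 0.045] 0.68 [285. 253.]
dish [0.656 0.159 0.059] 0.43 [241. 238.]
seat [0.537 0.14  0.046] 0.55 [285. 253.]
```

```bash
python3 -c "
import cv2,numpy as np
" ; ls pics
```

```text
scene0.png
side0.png
```

View pics/scene0.png

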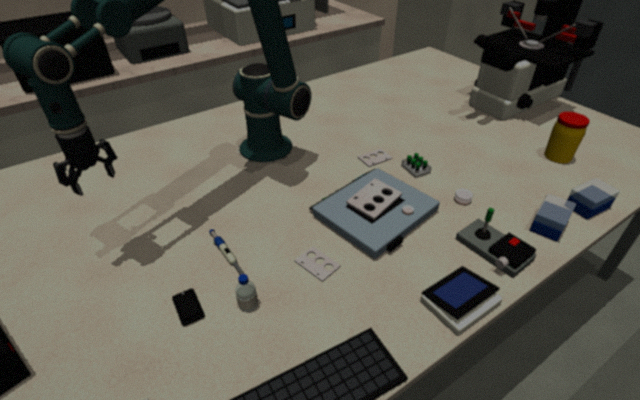

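View pics/side0.png

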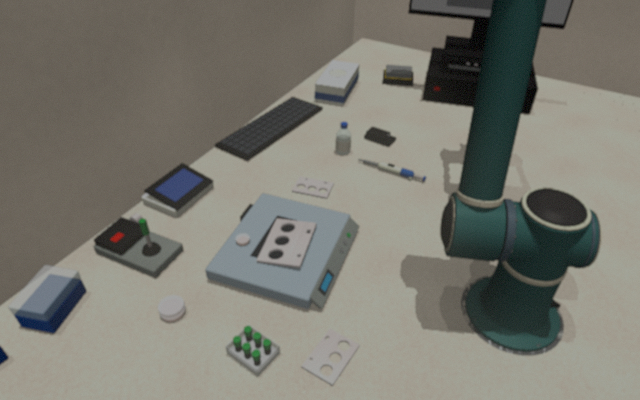

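The stage with the plate shows at scene (374,205) and side (287,243). There are three plate candidates: on the stage at scene (371,199), and on the bench at (315,265) and (374,157). I choose the one on the stage. I'll move the wrist camera over it for the close check.

>>> arm_command(plan=[[[0, 50, 90, 60, 0], [0, 80, 180, 110, 0], [0, 110, 270, 150, 0], [0, 140, 360, 150, 0], [0, 170, 450, 150, 0], [0, 200, 540, 150, 0], [0, 220, 630, 150, 0], [0, 230, 700, 150, 0]]])

```text
clock: 1.3
eef_pos: [0.3921, -0.2676, 0.3469]
eef_rot: [3.14, -0.001, 0.396]
contact_force: [0.4, -0.9, -0.1]
gripper_width: -0.0
grip_force: 0.0
```

Run:
```python
from h import *
s=ctrl.state(); print(s)
im,d,m=shot('wrist','w0.png'); print((-np.array(m['R']).T@m['t']).round(3),np.round(m['R'],2))
for n in ('stage','plate','dish','hole_a'):
    for r in spot_in(n,'wrist')[:4]: print(n,np.round(r['at'],3),round(r['p'],2),pix(m,r['at']).round()[0])
```

```text
{'clock': 1.3, 'q': array([-6.51511768e-01, -1.75485943e-01,  1.85231780e+00,  2.88634084e-04,
        1.46306777e+00,  5.22946979e-01]), 'joint_vel': array([ 0.94485806, -0.36932765,  0.23482856,  0.00289536,  0.13286596,
        0.93411918]), 'joint_efforts': array([ -6.04436249, -27.5902158 , -38.15708041,  -0.2459962 ,
         0.1392681 ,  -1.0210298 ]), 'eef_pos': array([ 0.39212653, -0.26759317,  0.34692011]), 'eef_rot': array([ 3.14026924e+00, -1.09420977e-03,  3.96307512e-01]), 'contact_force': array([ 0.41405939, -0.93272492, -0.13635836]), 'moment': array([-0.01164247, -0.01736876, -0.03944612]), 'grip_force': 0.0, 'gripper_width': -0.00045190252994863685}
[ 0.456 -0.235  0.491] [[ 0.39 -0.92 -0.  ]
 [-0.89 -0.38  0.26]
 [-0.24 -0.1  -0.96]]
stage [0.457 0.032 0.044] 0.66 [137.  43.]
plate [ 0.6   -0.202  0.003] 0.95 [334.  20.]
hole_a [ 0.6   -0.2    0.006] 0.58 [333.  19.]
```

View pics/w0.png

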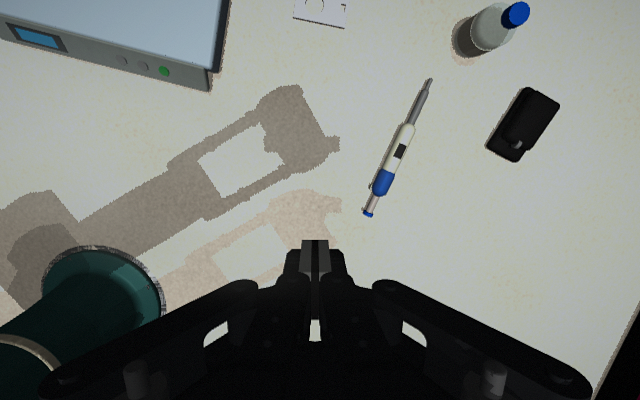

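The wrist view shows only the stage's right front corner (210,85) and a bench plate at (320,10), which is not the target. I need to go further left.

>>> arm_command(plan=[[[0, 5, 45, 10, -0.03], [0, 10, 90, 20, -0.06], [0, 10, 135, 30, -0.1], [0, 15, 180, 40, -0.15], [0, 15, 225, 40, -0.18], [0, 20, 270, 40, -0.18], [0, 20, 300, 40, -0.18], [0, 20, 300, 40, -0.18]]])

```text
clock: 2.35
eef_pos: [0.4121, 0.0322, 0.3857]
eef_rot: [-3.14, 0.0, 0.219]
contact_force: [0.4, 0.1, -0.4]
gripper_width: 0.0
grip_force: 0.0
```

Run:
```python
from h import *
s=ctrl.state(); print(s['eef_pos'],s['eef_rot'],s['joint_vel'].round(3))
im,d,m=shot('wrist','w1.png'); np.savez('w1.npz',d=d,im=im,R=m['R'],t=m['t'],K=m['camera_matrix'])
for n in ('stage','plate','dish','hole_a'):
    for r in spot_in(n,'wrist')[:4]: print(n,np.round(r['at'],3),round(r['p'],2),pix(m,r['at']).round()[0])
```

```text
[0.41210526 0.03216162 0.3857058 ] [-3.14049377e+00  4.72697679e-04  2.19109684e-01] [-0.06  -0.001  0.003 -0.047  0.001 -0.055]
stage [0.524 0.078 0.044] 0.79 [300.  86.]
plate [0.545 0.102 0.057] 0.92 [287.  66.]
plate [0.325 0.312 0.007] 0.87 [150. 175.]
plate [ 0.652 -0.184  0.003] 0.56 [478.  44.]
hole_a [0.548 0.104 0.059] 0.66 [286.  63.]
hole_a [ 0.646 -0.186  0.008] 0.57 [480.  47.]
hole_a [0.323 0.307 0.007] 0.57 [153. 176.]
hole_a [ 0.457 -0.375  0.019] 0.52 [545. 187.]
```

View pics/w1.png

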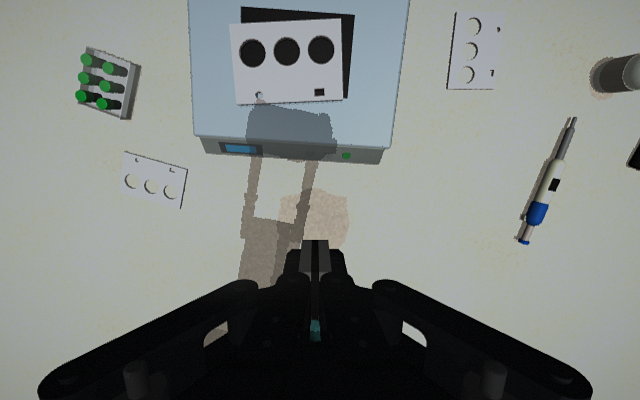

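The wrist view shows the stage deck filling (190–410, 0–150), with the chosen plate on it. The plate's corners are about (230,24), (340,20), (343,100) and (237,104), with a round hole at (260,95) and a slot at (320,92). The dark field sticks out to the rear and right: (241,8), (354,14), (348,98). The bench look-alikes at (153,178) and (473,50) are clearly smaller. The plate must go rearward and to the right, so I'll fit both outlines.

```bash
cat > fit.py <<'E'
from h import *
from scipy.optimize import least_squares
def fit(cam='wrist',save=None,stage=None):
    s=ctrl.state(); im,d,m=shot(cam,save)
    K=m['camera_matrix'];H,W=d.shape; u,v=np.meshgrid(np.arange(W),np.arange(H))
    c=np.stack([(u-K[0,2])/K[0,0]*d,(v-K[1,2])/K[1,1]*d,d],-1); P=(c-np.array(m['t']))@np.array(m['R'])
    roi=(np.hypot(P[...,0]-.57,P[...,1]-.1)<.26)&(d>0)&(P[...,2]<.09)
    g=im.astype(int); br=g.min(-1)
    if stage is None:
        dk=(roi&(P[...,2]>.037)).astype(np.uint8); dk=cv2.morphologyEx(dk,cv2.MORPH_OPEN,np.ones((5,5)))
        XY=P[dk>0][:,:2].astype(np.float32); 
        def res(th):
            q=XY@np.array([[np.cos(th),-np.sin(th)],[np.sin(th),np.cos(th)]]); return q
        # yaw: front-edge & sides via per-bin extremes
        best=None
        for it in range(2):
            th=0. if it==0 else best[2]
            if it==0:
                ths=np.arange(-.3,.6,.004); w=[np.ptp(np.percentile(res(t)[:,1],[.2,99.8])) for t in ths]; th=ths[int(np.argmin(w))]
            q=res(th); y0,y1=np.percentile(q[:,1],[.3,99.7]); x0=np.percentile(q[:,0],.3)
            # refine yaw by front edge
            b=np.arange(y0+.02,y1-.02,.01); f=np.array([q[np.abs(q[:,1]-yy)<.005,0].min() for yy in b])
            k=np.polyfit(b,f,1); best=(x0,(y0+y1)/2,th-k[0] if 0 else th); print('stage yaw',round(th,4),'front slope',round(k[0],4),'width',round(y1-y0,4),'xfront',round(np.median(f),4))
        x=np.median(f)+.135; y=(y0+y1)/2; C,S=np.cos(th),np.sin(th)
        stage=np.array([C*x-S*y,S*x+C*y,th])
    th=stage[2];C,S=np.cos(th),np.sin(th); Rm=np.array([[C,-S],[S,C]])
    Q=P.copy(); Q[...,:2]=(P[...,:2]-stage[:2])@Rm
    return im,d,m,P,Q,roi,br,stage
E
python3 - <<'E'
from fit import *
im,d,m,P,Q,roi,br,st=fit()
print('stage',st.round(4))
pl=masks_of('plate','wrist')
for r in pl[:3]: print(round(r['p'],2),r['mask'].sum(),np.median(P[r['mask']],0).round(3))
zz=roi&(P[...,2]>.049)&(Q[...,0]<.07); n,lab,stt,_=cv2.connectedComponentsWithStats(zz.astype(np.uint8)); k=1+np.argmax(stt[1:,4]); M=lab==k
print('n',M.sum()); 
for nm,A in (('z',M),('mask',pl[0]['mask'])):
    r=cv2.minAreaRect(Q[A][:,:2].astype(np.float32)*1000); print(nm,r, cv2.boxPoints(r).round(1).tolist())
q=Q[M]; A=np.c_[q[:,:2],np.ones(len(q))]; co=np.linalg.lstsq(A,q[:,2],rcond=None)[0]; print('tilt',co)
C,S=np.cos(st[2]),np.sin(st[2])
def s2p(x,y,z=.045): return pix(m,[[st[0]+C*x-S*y,st[1]+S*x+C*y,z]])[0]
k=3; x0,y0=180,0; big=cv2.resize(im[0:165,180:420],None,fx=k,fy=k,interpolation=cv2.INTER_CUBIC)[:,:,::-1].copy()
for pts,col in (([(-62,-82),(52,-82),(52,82),(-62,82)],(0,255,0)),([(-135,-160),(135,-160),(135,160),(-135,160)],(0,0,255))):
    p=np.array([(s2p(a/1e3,b/1e3)-[x0,y0])*k for a,b in pts]).astype(np.int32); cv2.polylines(big,[p],True,col,1)
cv2.imwrite('pics/c1.png',big)
E
```

```text
stage yaw 0.148 front slope -0.0129 width 0.3152 xfront 0.4357
stage yaw 0.148 front slope -0.0129 width 0.3152 xfront 0.4357
stage [0.5627 0.0958 0.148 ]
0.96 2421 [0.321 0.312 0.006]
0.68 7328 [0.544 0.105 0.058]
0.59 3326 [ 0.642 -0.184  0.005]
n 7240
z ((-10.968852996826172, 11.904632568359375), (110.86705017089844, 160.4373016357422), 6.585609436035156) [[-75.19999694824219, 85.19999694824219], [-56.79999923706055, -74.0999984741211], [53.29999923706055, -61.400001525878906], [34.900001525878906, 98.0]]
mask ((-187.40145874023438, 131.4997100830078), (114.50814819335938, 374.03009033203125), 12.445975303649902) [[-283.6000061035156, 301.79998779296875], [-203.0, -63.5], [-91.19999694824219, -38.79999923706055], [-171.8000030517578, 326.5]]
tilt [-0.07888499 -0.00274232  0.05653492]
```

View pics/c1.png

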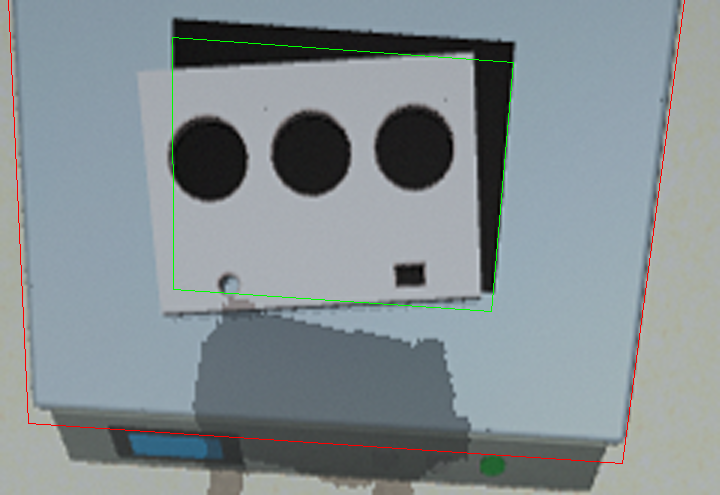

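The crop confirms the plate: three openings, a round hole at left and a slot at right. My stage fit's front edge (red) included the panel, so it is about 8 mm off. The dark field's own corners at crop (173,18), (514,43) and (493,293) are sharp, so I'll use those.

```bash
cat > plate.py <<'E'
from h import *
ST=None
def plate(st,cam='wrist',save=None):
    s=ctrl.state(); im,d,m=shot(cam,save)
    K=m['camera_matrix'];H,W=d.shape; u,v=np.meshgrid(np.arange(W),np.arange(H))
    c=np.stack([(u-K[0,2])/K[0,0]*d,(v-K[1,2])/K[1,1]*d,d],-1); P=(c-np.array(m['t']))@np.array(m['R'])
    C,S=np.cos(st[2]),np.sin(st[2]); Q=P.copy(); Q[...,:2]=(P[...,:2]-st[:2])@np.array([[C,-S],[S,C]])
    M=(d>0)&(Q[...,2]>.049)&(Q[...,2]<.075)&(np.abs(Q[...,1])<.13)&(Q[...,0]<.07)&(Q[...,0]>-.12)&(im.min(-1)>60)
    M=cv2.morphologyEx(M.astype(np.uint8),cv2.MORPH_OPEN,np.ones((3,3)))
    n,lab,stt,_=cv2.connectedComponentsWithStats(M); M=lab==1+np.argmax(stt[1:,4])
    q=Q[M]*1000; r=cv2.minAreaRect(q[:,:2].astype(np.float32)); co=np.linalg.lstsq(np.c_[q[:,:2],np.ones(len(q))],q[:,2],rcond=None)[0]
    print('plate in stage mm: centre',np.round(r[0],1),'size',np.round(r[1],1),'ang',round(r[2],2),'tilt',co.round(4)); print(cv2.boxPoints(r).round(1).tolist())
    return im,d,m,Q,r
def tool(st):
    s=ctrl.state(); C,S=np.cos(st[2]),np.sin(st[2]); p=(s['eef_pos'][:2]-st[:2])@np.array([[C,-S],[S,C]])
    print('tool in stage mm',(p*1000).round(1),'z',round(s['eef_pos'][2]*1000,1),'yaw rel',round(s['eef_rot'][2]-st[2],3),'F',s['contact_force'].round(1),'clock',s['clock'],'q6',round(s['q'][5],2))
def delta(st,dx,dy):
    C,S=np.cos(st[2]),np.sin(st[2]); return np.round([C*dx-S*dy,S*dx+C*dy],1)
def goto(st,x,y):
    s=ctrl.state(); C,S=np.cos(st[2]),np.sin(st[2]); g=np.array([st[0]+(C*x-S*y)/1e3,st[1]+(S*x+C*y)/1e3]); return ((g-s['eef_pos'][:2])*1000).round(1)
E
python3 - <<'E'
from plate import *
m=np.load('w1.npz'); m={'R':m['R'],'t':m['t'],'camera_matrix':m['K']}
uv=np.array([(173,18),(514,43),(493,293)])/3.+[180,0]-.33
p=onplane(m,uv,.045)[:,:2]; print(p, np.linalg.norm(p[0]-p[1]),np.linalg.norm(p[1]-p[2]))
y=p[0]-p[1]; x=p[1]-p[2]; th=np.arctan2(-y[0],y[1]); th2=np.arctan2(x[1],x[0]); print(th,th2)
t=(th*164+th2*114)/278; f=(p[0]+p[2])/2; st=np.array([f[0]+.005*np.cos(t),f[1]+.005*np.sin(t),t]); print(st); np.save('st.npy',st)
im,d,m,Q,r=plate(st); tool(st); print('to side standoff',goto(st,r[0][0],r[0][1]+80+11+25)); print(np.median(Q[(abs(Q[...,0]-.1)<.02)&(abs(Q[...,1]+.05)<.02)],0))
E
```

```text
[[0.60966294 0.18831305]
 [0.63465439 0.02702984]
 [0.52274491 0.0094155 ]] 0.16320798416057045 0.11328723024876854
0.1537312228900181 0.15611731058493405
[0.5711442  0.09963474 0.15470969]
plate in stage mm: centre [-20.    9.7] size [110.7 160.3] ang 6.4 tilt [-7.8300e-02 -1.8000e-03  5.5886e+01]
[[-83.9000015258789, 83.19999694824219], [-66.0, -76.0999984741211], [44.0, -63.79999923706055], [26.100000381469727, 95.5]]
tool in stage mm [-168.2  -44.8] z 386.0 yaw rel 0.06 F [-0.1  0.1 -0. ] clock 2.75 q6 1.37
to side standoff [120.2 191.3]
[nan nan nan]
  return _methods._mean(a, axis=axis, dtype=dtype,
  ret = um.true_divide(
```

The fit matches the known sizes: 163×113 for the field and 160×111 for the plate. The plate sits at stage (-20, 9.7), turned 0.112, against a seat at (-5, 0).

1. Push the left edge to the right with two open fingertips, which squares the plate and sets y.
2. Push the front edge to the rear with two fingertips until the plate drops.

>>> arm_command(plan=[[[85, 15, 25, -10, 0.14], [85, 30, 50, -30, 0.28], [85, 45, 75, -60, 0.42], [85, 60, 100, -90, 0.56], [85, 75, 125, -120, 0.7], [85, 90, 150, -150, 0.84], [85, 105, 175, -180, 0.98], [85, 119, 196, -210, 1.12]]])

```text
clock: 3.55
eef_pos: [0.5317, 0.2272, 0.1748]
eef_rot: [3.141, -0.0, 1.342]
contact_force: [0.9, 0.6, 0.7]
gripper_width: 0.994
grip_force: 0.0
```

>>> arm_command(plan=[[[85, 0, 0, -15, 0.13], [85, 0, 0, -30, 0.26], [85, 0, 0, -45, 0.39], [85, 0, 0, -60, 0.39], [85, 0, 0, -60, 0.39], [85, 0, 0, -60, 0.39], [85, 0, 0, -60, 0.39], [85, 0, 0, -60, 0.39]]])

```text
clock: 4.35
eef_pos: [0.5316, 0.2268, 0.1173]
eef_rot: [3.139, -0.0, 1.726]
contact_force: [0.6, 0.0, -0.4]
gripper_width: 1.003
grip_force: 0.0
```

Run:
```python
from plate import *
st=np.load('st.npy'); tool(st); print(goto(st,-20,130)); print(ctrl.state()['eef_rot'],ctrl.state()['gripper_width'])
for c in ('side','scene'): plate(st,c)
print(delta(st,0,-1)*1, delta(st,0,-30))
```

```text
tool in stage mm [-19.5 131.8] z 117.3 yaw rel 1.571 F [ 0.6  0.  -0.4] clock 4.35 q6 0.21
[-0.2 -1.8]
[ 3.13948667e+00 -4.28237633e-04  1.72591569e+00] 1.0026642835116952
plate in stage mm: centre [-18.4  10.2] size [111.3 163.9] ang 6.51 tilt [-7.03000e-02 -7.10000e-03  5.55463e+01]
[[-83.0, 85.4000015258789], [-64.4000015258789, -77.5], [46.20000076293945, -64.9000015258789], [27.600000381469727, 98.0]]
plate in stage mm: centre [-23.3  14.7] size [122.5 177. ] ang 5.07 tilt [-7.50000e-02 -4.60000e-03  5.63205e+01]
[[-92.19999694824219, 97.5], [-76.5, -78.80000305175781], [45.5, -68.0], [29.899999618530273, 108.30000305175781]]
[ 0.2 -1. ] [  4.6 -29.6]
```

>>> arm_command(plan=[[[85, 0, 0, -20, 0], [85, 0, 0, -40, 0], [85, 0, 0, -60, 0], [85, 0, 0, -70, 0], [85, 0, 0, -75, 0], [85, 0, 0, -79, 0], [85, 0, 0, -79, 0], [85, 0, 0, -79, 0]]])

```text
clock: 5.25
eef_pos: [0.5314, 0.2269, 0.0379]
eef_rot: [3.14, -0.0, 1.727]
contact_force: [-0.1, -0.6, -0.4]
gripper_width: 0.994
grip_force: 0.0
```

>>> arm_command(plan=[[[85, 0.6, -4, 0, 0], [85, 1.2, -8, 0, 0], [85, 1.9, -12, 0, 0], [85, 2.3, -15, 0, 0], [85, 2.8, -18, 0, 0], [85, 3.3, -21, 0, 0], [85, 3.7, -24, 0, 0], [85, 3.9, -25, 0, 0]]])

```text
clock: 6.05
eef_pos: [0.5346, 0.2013, 0.037]
eef_rot: [-3.141, 0.0, 1.727]
contact_force: [0.5, -0.2, 0.3]
gripper_width: 0.988
grip_force: 0.0
```

Run:
```python
from plate import *
st=np.load('st.npy'); tool(st)
im,d,m,Q,r=plate(st,'side')
cv2.imwrite('pics/s2.png',cv2.resize(im[170:320,180:400],None,fx=3.6,fy=3.6,interpolation=cv2.INTER_CUBIC)[:,:,::-1])
```

```text
tool in stage mm [-20.4 106. ] z 37.0 yaw rel 1.572 F [ 0.5 -0.2  0.3] clock 6.05 q6 0.16
plate in stage mm: centre [-30.2  -7.8] size [ 83.7 134. ] ang 6.81 tilt [-6.2400e-02  2.9000e-03  5.6115e+01]
[[-79.69999694824219, 53.79999923706055], [-63.79999923706055, -79.30000305175781], [19.299999237060547, -69.30000305175781], [3.4000000953674316, 63.70000076293945]]
```

View pics/s2.png

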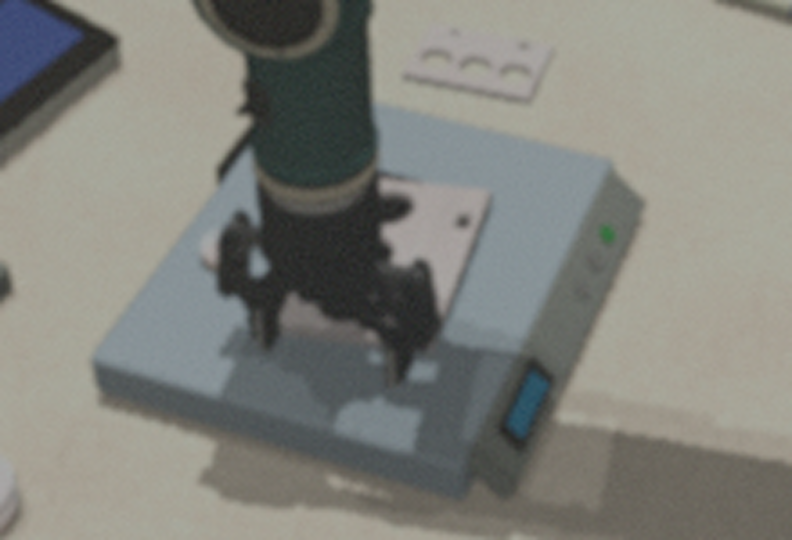

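The fingertips stand just off the plate's left edge: front tip at (395,375), rear tip at (265,340), near the rear corner. I'll shift 5 mm forward, then push 15 mm to the right.

>>> arm_command(plan=[[[85, -5, -1, 0, 0], [85, -4.7, -3, 0, 0], [85, -4.4, -5, 0, 0], [85, -4.1, -7, 0, 0], [85, -3.8, -9, 0, 0], [85, -3.5, -11, 0, 0], [85, -3.2, -12, 0, 0], [85, -3.2, -12, 0, 0]]])

```text
clock: 6.9
eef_pos: [0.5314, 0.1893, 0.037]
eef_rot: [-3.141, 0.0, 1.727]
contact_force: [0.1, 0.3, -0.2]
gripper_width: 0.997
grip_force: 0.3
```

Run:
```python
from plate import *
st=np.load('st.npy'); tool(st)
plate(st,'side'); plate(st,'scene')
```

```text
tool in stage mm [-25.4  94.7] z 37.0 yaw rel 1.572 F [ 0.1  0.3 -0.2] clock 6.9 q6 0.14
plate in stage mm: centre [-33.8 -27.9] size [ 80.4 111.6] ang 4.42 tilt [-6.94000e-02  1.10000e-02  5.59722e+01]
[[-78.19999694824219, 24.600000381469727], [-69.5999984741211, -86.5999984741211], [10.5, -80.4000015258789], [1.899999976158142, 30.799999237060547]]
plate in stage mm: centre [-19.8   4.8] size [112.7 169.3] ang 2.9 tilt [-8.10000e-02 -5.00000e-04  5.62426e+01]
[[-80.30000305175781, 86.5], [-71.80000305175781, -82.5999984741211], [40.79999923706055, -76.9000015258789], [32.29999923706055, 92.19999694824219]]
```

The plate is moving and turning as planned. I'll finish this push, then back away, rise and turn for the front push.

>>> arm_command(plan=[[[85, 0.2, -1.5, 0, 0], [85, 0.4, -3, 0, 0], [85, 0.6, -4, 0, 0], [85, 0.6, -4, 0, 0], [85, 0, 6, 0, 0], [85, 0, 15, 10, 0], [85, 0, 15, 40, 0], [85, 0, 15, 80, 0]]])

```text
clock: 7.8
eef_pos: [0.5293, 0.205, 0.1162]
eef_rot: [-3.137, 0.001, 1.728]
contact_force: [1.6, -0.1, 0.4]
gripper_width: 0.994
grip_force: 0.0
```

>>> arm_command(plan=[[[85, -20, -15, 45, -0.14], [85, -40, -30, 90, -0.28], [85, -60, -50, 135, -0.42], [85, -80, -70, 180, -0.56], [85, -85, -90, 200, -0.7], [85, -85, -110, 200, -0.84], [85, -85, -130, 200, -0.98], [85, -85, -145, 200, -1.12]]])

```text
clock: 8.6
eef_pos: [0.4463, 0.0592, 0.3187]
eef_rot: [3.14, -0.002, 0.601]
contact_force: [0.2, 0.5, -0.9]
gripper_width: 0.997
grip_force: 0.0
```

>>> arm_command(plan=[[[85, 0, -5, 0, -0.14], [85, 0, -5, 0, -0.28], [85, 0, -5, 0, -0.42], [85, 0, -5, 0, -0.452], [85, 0, -5, 0, -0.452], [85, 0, -5, 0, -0.452], [85, 0, -5, 0, -0.452], [85, 0, -5, 0, -0.452]]])

```text
clock: 9.4
eef_pos: [0.4464, 0.0548, 0.3172]
eef_rot: [-3.142, -0.0, 0.155]
contact_force: [0.3, 0.3, 0.4]
gripper_width: 0.999
grip_force: 0.0
```

Run:
```python
from plate import *
st=np.load('st.npy'); tool(st); 
im,d,m,Q,r=plate(st,'wrist','w2.png'); plate(st,'side')
print(goto(st,-20-55-11-15,0))
```

```text
tool in stage mm [-130.2  -25.1] z 317.2 yaw rel 0.001 F [0.3 0.3 0.4] clock 9.4 q6 1.48
plate in stage mm: centre [-22.8  -1.5] size [110.5 160.5] ang 3.03 tilt [-8.51000e-02 -1.00000e-03  5.55038e+01]
[[-82.19999694824219, 75.69999694824219], [-73.69999694824219, -84.5999984741211], [36.599998474121094, -78.69999694824219], [28.200000762939453, 81.5]]
plate in stage mm: centre [-21.5  -0.4] size [112.7 164.4] ang 2.87 tilt [-7.81000e-02 -2.50000e-03  5.51057e+01]
[[-81.9000015258789, 78.9000015258789], [-73.5999984741211, -85.30000305175781], [38.900001525878906, -79.69999694824219], [30.700000762939453, 84.5]]
[24.9 29.4]
```

View pics/w2.png

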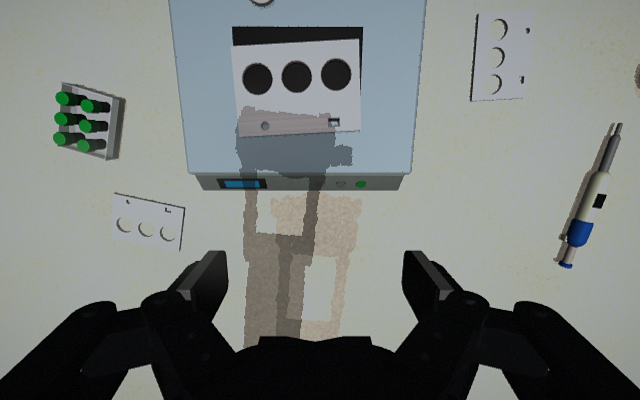

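The plate is now at (-22.8, -1.5) with a residual yaw of 0.053. The field's rear corners show at (233,27) and (362,27), and the holes at (265,126) and (334,122). I'll check the stage pose with these corners and set up in front of the front edge.

>>> arm_command(plan=[[[85, 10, 10, -45, 0], [85, 18, 20, -90, 0], [85, 25, 29, -135, 0], [85, 25, 29, -180, 0], [85, 25, 29, -220, 0], [85, 25, 29, -255, 0], [85, 25, 29, -275, 0], [85, 25, 29, -280, 0]]])

```text
clock: 10.3
eef_pos: [0.4687, 0.0833, 0.034]
eef_rot: [-3.141, 0.006, 0.155]
contact_force: [-0.9, 0.6, 0.5]
gripper_width: 0.993
grip_force: 0.0
```

Run:
```python
from plate import *
st=np.load('st.npy'); tool(st)
# stage check from w1 only (stored model) with subpixel corners
w=np.load('w1.npz'); m={'R':w['R'],'t':w['t'],'camera_matrix':w['K']}
g=cv2.cvtColor(w['im'],cv2.COLOR_RGB2GRAY); uv0=(np.array([(173,18),(514,43),(493,293)])/3.+[180,0]-.33).astype(np.float32)
uv=cv2.cornerSubPix(g,uv0.reshape(-1,1,2).copy(),(3,3),(-1,-1),(3,50,.01)).reshape(-1,2); print((uv-uv0).round(2).tolist())
p=onplane(m,uv,.045)[:,:2]; print(np.linalg.norm(p[0]-p[1]),np.linalg.norm(p[1]-p[2]))
C,S=np.cos(st[2]),np.sin(st[2]); print(((p-st[:2])@np.array([[C,-S],[S,C]])*1000).round(1))
im,d,m,Q,r=plate(st,'side')
```

```text
tool in stage mm [-103.8   -0.4] z 34.0 yaw rel 0.0 F [-0.9  0.6  0.5] clock 10.3 q6 1.54
[[0.0, 0.0], [0.0, 0.0], [-1.059999942779541, 0.6700000166893005]]
0.16320796955141847 0.11436718279414028
[[ 51.7  81.7]
 [ 51.6 -81.5]
 [-62.8 -80.1]]
plate in stage mm: centre [-20.   -1.7] size [110.3 167.6] ang 4.23 tilt [-8.10000e-02 -4.90000e-03  5.50866e+01]
[[-81.19999694824219, 77.80000305175781], [-68.80000305175781, -89.30000305175781], [41.20000076293945, -81.19999694824219], [28.799999237060547, 86.0]]
```

>>> arm_command(plan=[[[85, 6, 1, 2, 0], [85, 10, 1.5, 2, 0], [85, 13, 2, 2, 0], [85, 16, 2.5, 2, 0], [85, 19, 3, 2, 0], [85, 22, 3.4, 2, 0], [85, 24.5, 3.8, 2, 0], [85, 25, 3.9, 2, 0]]])

```text
clock: 11.15
eef_pos: [0.4971, 0.0875, 0.0391]
eef_rot: [3.141, -0.001, 0.155]
contact_force: [-1.7, -0.4, 0.9]
gripper_width: 0.996
grip_force: 1.1
```

Run:
```python
from plate import *
st=np.load('st.npy'); tool(st)
plate(st,'wrist','w3.png');plate(st,'side')
```

```text
tool in stage mm [-75.   -0.5] z 39.1 yaw rel 0.0 F [-1.7 -0.4  0.9] clock 11.15 q6 1.54
plate in stage mm: centre [-13.7  -4.1] size [102.9 161.8] ang 0.03 tilt [-7.6100e-02  8.0000e-04  5.5992e+01]
[[-65.19999694824219, 76.69999694824219], [-65.0999984741211, -85.0], [37.79999923706055, -85.0], [37.70000076293945, 76.80000305175781]]
plate in stage mm: centre [-8.5 -2.6] size [111.3 163.3] ang 0.04 tilt [-6.89000e-02 -1.80000e-03  5.54857e+01]
[[-64.19999694824219, 79.0], [-64.0999984741211, -84.30000305175781], [47.20000076293945, -84.19999694824219], [47.099998474121094, 79.0999984741211]]
```

View pics/w3.png

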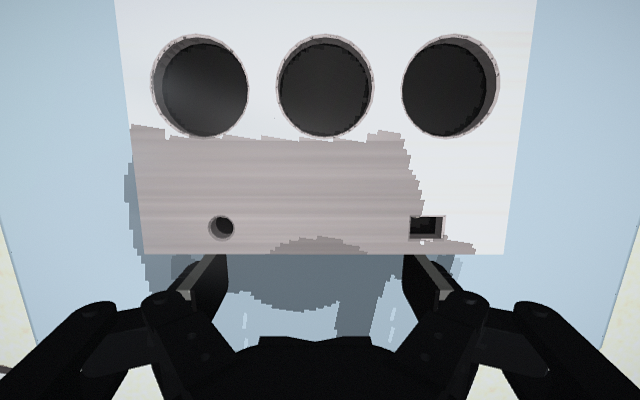

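The plate is square with the stage and its front edge is at about -65, but it is about 4 mm too far right. The hole shows at (221,228) and the slot at (427,227). I'll nudge the right edge left with two fingertips.

>>> arm_command(plan=[[[85, -10, -1.5, 0, 0], [85, -20, -3, 10, 0], [85, -20, -10, 50, 0], [85, -10, -30, 90, 0.14], [85, 10, -55, 90, 0.28], [85, 35, -75, 90, 0.42], [85, 60, -95, 90, 0.56], [85, 84, -114, 90, 0.7]]])

```text
clock: 12.05
eef_pos: [0.5811, -0.0275, 0.1292]
eef_rot: [3.141, -0.001, 0.86]
contact_force: [0.3, 0.0, 0.2]
gripper_width: 0.993
grip_force: 0.0
```

>>> arm_command(plan=[[[85, 0, 0, 0, 0.14], [85, 0, 0, 0, 0.28], [85, 0, 0, 0, 0.42], [85, 0, 0, 0, 0.56], [85, 0, 0, 0, 0.7], [85, 0, 0, 0, 0.84], [85, 0, 0, 0, 0.871], [85, 0, 0, 0, 0.871]]])

```text
clock: 12.85
eef_pos: [0.58, -0.0265, 0.1288]
eef_rot: [3.141, 0.0, 1.726]
contact_force: [0.1, -0.1, -0.2]
gripper_width: 0.998
grip_force: 0.0
```

Run:
```python
from plate import *
st=np.load('st.npy'); tool(st)
plate(st,'wrist');plate(st,'side');plate(st,'scene'); print(goto(st,-10,-110))
```

```text
tool in stage mm [ -10.7 -126. ] z 128.8 yaw rel 1.571 F [ 0.1 -0.1 -0.2] clock 12.85 q6 -0.24
plate in stage mm: centre [ -9.3 -32.9] size [110.5 102.6] ang 0.17 tilt [-7.5600e-02  1.1000e-03  5.6234e+01]
[[-64.69999694824219, 18.200000762939453], [-64.4000015258789, -84.4000015258789], [46.099998474121094, -84.0999984741211], [45.79999923706055, 18.5]]
plate in stage mm: centre [-9.1 -3.6] size [165.7 111.4] ang 89.88 tilt [-6.85000e-02 -9.00000e-04  5.55278e+01]
[[-65.0, -86.4000015258789], [46.5, -86.5999984741211], [46.79999923706055, 79.0999984741211], [-64.5999984741211, 79.30000305175781]]
plate in stage mm: centre [-8.  -2.4] size [165.2 111.9] ang 89.45 tilt [-7.23000e-02 -2.20000e-03  5.65238e+01]
[[-64.69999694824219, -84.5], [47.20000076293945, -85.5999984741211], [48.79999923706055, 79.69999694824219], [-63.099998474121094, 80.69999694824219]]
[-2.  15.9]
```

>>> arm_command(plan=[[[85, 0, 0, -30, 0], [85, 0, 0, -60, 0], [85, 0, 0, -80, 0], [85, 0, 0, -90, 0], [85, -1, 6, -90, 0], [85, -2, 12, -90, 0], [85, -2.8, 18, -90, 0], [85, -3.4, 22, -90, 0]]])

```text
clock: 13.8
eef_pos: [0.5781, -0.0037, 0.0405]
eef_rot: [3.139, 0.0, 1.726]
contact_force: [0.2, -0.6, 0.4]
gripper_width: 0.995
grip_force: 0.0
```

>>> arm_command(plan=[[[85, -0.4, 3, 0, 0], [85, -0.7, 5, 0, 0], [85, -1, 7, 0, 0], [85, -1.3, 9, 0, 0], [85, -1.6, 10.5, 0, 0], [85, -1.9, 12, 0, 0], [85, -2, 12.8, 0, 0], [85, -2, 12.8, 0, 0]]])

```text
clock: 14.6
eef_pos: [0.5752, 0.0084, 0.0391]
eef_rot: [3.141, -0.0, 1.726]
contact_force: [0.3, -1.3, 0.7]
gripper_width: 0.997
grip_force: 0.6
```

Run:
```python
from plate import *
st=np.load('st.npy'); tool(st)
im,d,m,Q,r=plate(st,'wrist');plate(st,'side');plate(st,'scene')
```

```text
tool in stage mm [-10.1 -90.8] z 39.1 yaw rel 1.571 F [ 0.3 -1.3  0.7] clock 14.6 q6 -0.18
plate in stage mm: centre [ -8.6 -28.8] size [104.  111.5] ang 89.4 tilt [-7.38000e-02 -1.40000e-03  5.60901e+01]
[[-64.9000015258789, -80.19999694824219], [46.599998474121094, -81.30000305175781], [47.599998474121094, 22.600000381469727], [-63.79999923706055, 23.799999237060547]]
plate in stage mm: centre [-7.7 -1.4] size [169.7 111.7] ang 89.49 tilt [-6.50000e-02 -1.80000e-03  5.56459e+01]
[[-64.30000305175781, -85.69999694824219], [47.400001525878906, -86.69999694824219], [48.900001525878906, 83.0], [-62.79999923706055, 84.0]]
plate in stage mm: centre [-12.9  11.8] size [143.  124.1] ang 88.16 tilt [-6.96000e-02 -2.10000e-03  5.66312e+01]
[[-77.19999694824219, -57.70000076293945], [46.79999923706055, -61.70000076293945], [51.400001525878906, 81.30000305175781], [-72.5999984741211, 85.19999694824219]]
```

>>> arm_command(plan=[[[85, -0.1, 0.8, 0, 0], [85, -0.1, 0.8, 0, 0], [85, 2, -10, 0, 0], [85, 2, -12, 20, 0], [85, 2, -12, 60, 0], [85, 2, -12, 100, 0], [85, -20, 0, 100, -0.14], [85, -45, 20, 100, -0.28]]])

```text
clock: 15.55
eef_pos: [0.5319, 0.0275, 0.1415]
eef_rot: [3.137, -0.001, 1.438]
contact_force: [-0.0, 0.2, -0.2]
gripper_width: 0.993
grip_force: 0.0
```

>>> arm_command(plan=[[[85, -15, 15, 0, -0.14], [85, -30, 30, 0, -0.28], [85, -45, 45, 0, -0.42], [85, -58, 55, 0, -0.56], [85, -58, 55, 0, -0.7], [85, -58, 55, 0, -0.84], [85, -58, 55, 0, -0.98], [85, -58, 55, 0, -1.12]]])

```text
clock: 16.35
eef_pos: [0.4719, 0.0831, 0.139]
eef_rot: [-3.141, 0.0, 0.32]
contact_force: [0.2, 0.0, 0.1]
gripper_width: 0.997
grip_force: 0.0
```

Run:
```python
from plate import *
st=np.load('st.npy'); tool(st)
plate(st,'wrist');plate(st,'side'); print(goto(st,-95,0))
```

```text
tool in stage mm [-100.6   -1. ] z 139.0 yaw rel 0.165 F [0.2 0.  0.1] clock 16.35 q6 1.37
plate in stage mm: centre [-8.1  0.2] size [160.9 110.2] ang 88.8 tilt [-7.38000e-02  2.50000e-03  5.60739e+01]
[[-64.9000015258789, -79.0999984741211], [45.20000076293945, -81.4000015258789], [48.599998474121094, 79.5], [-61.5, 81.80000305175781]]
plate in stage mm: centre [-7.1  2.1] size [164.8 112.4] ang 88.93 tilt [-6.61000e-02 -1.80000e-03  5.55967e+01]
[[-64.80000305175781, -79.19999694824219], [47.5, -81.30000305175781], [50.599998474121094, 83.4000015258789], [-61.70000076293945, 85.5999984741211]]
[5.4 1.9]
```

The plate is at (-8.1, 0.2) with yaw -0.02. Now the final front push.

>>> arm_command(plan=[[[85, 0, 1, 0, -0.14], [85, 0, 1, -20, -0.165], [85, 0, 1, -50, -0.165], [85, 0, 1, -80, -0.165], [85, 0, 1, -95, -0.165], [85, 0, 1, -100, -0.165], [85, 0, 1, -100, -0.165], [85, 0, 1, -100, -0.165]]])

```text
clock: 17.25
eef_pos: [0.473, 0.0844, 0.04]
eef_rot: [-3.142, -0.002, 0.162]
contact_force: [0.1, -0.8, 0.6]
gripper_width: 0.995
grip_force: 0.0
```

>>> arm_command(plan=[[[85, 8, 1.2, 0, 0], [85, 16, 2.5, 0, 0], [85, 20, 3.1, 0, 0], [85, 23, 3.6, 0, 0], [85, 25, 3.9, 0, 0], [85, 26.5, 4.1, 0, 0], [85, 28, 4.4, 0, 0], [85, 28, 4.4, 0, 0]]])

```text
clock: 18.05
eef_pos: [0.4999, 0.0887, 0.0388]
eef_rot: [-3.142, 0.0, 0.161]
contact_force: [-0.6, 0.2, 0.0]
gripper_width: 0.994
grip_force: 0.3
```

Run:
```python
from plate import *
st=np.load('st.npy'); tool(st)
plate(st,'wrist');plate(st,'side')
```

```text
tool in stage mm [-72.1   0.2] z 38.8 yaw rel 0.006 F [-0.6  0.2  0. ] clock 18.05 q6 1.54
plate in stage mm: centre [-11.    1.9] size [102.8 162.1] ang 0.41 tilt [-7.24000e-02  1.00000e-03  5.61094e+01]
[[-63.0, 82.5999984741211], [-61.79999923706055, -79.4000015258789], [41.0, -78.69999694824219], [39.79999923706055, 83.30000305175781]]
plate in stage mm: centre [-5.3  2.8] size [112.  167.5] ang 1.26 tilt [-6.3100e-02 -3.9000e-03  5.5531e+01]
[[-63.099998474121094, 85.30000305175781], [-59.5, -82.19999694824219], [52.5, -79.69999694824219], [48.79999923706055, 87.69999694824219]]
```

>>> arm_command(plan=[[[85, 0.5, 0.1, 0, -0.006], [85, 1, 0.2, 0, -0.006], [85, 1.5, 0.2, 0, -0.006], [85, 2, 0.3, 0, -0.006], [85, 2.5, 0.4, 0, -0.006], [85, 3, 0.5, 0, -0.006], [85, 3, 0.5, 0, -0.006], [85, 3, 0.5, 0, -0.006]]])

```text
clock: 18.95
eef_pos: [0.5031, 0.0892, 0.0391]
eef_rot: [-3.142, -0.0, 0.155]
contact_force: [-1.1, -0.1, -0.9]
gripper_width: 0.996
grip_force: 0.5
```

Run:
```python
from plate import *
st=np.load('st.npy'); tool(st)
im,d,m,Q,r=plate(st,'wrist','w5.png');plate(st,'side')
```

```text
tool in stage mm [-68.8   0.2] z 39.1 yaw rel 0.0 F [-1.1 -0.1 -0.9] clock 18.95 q6 1.54
plate in stage mm: centre [-7.3  1.1] size [102.7 162.4] ang 0.12 tilt [-6.73000e-02  1.00000e-03  5.60821e+01]
[[-58.900001525878906, 82.19999694824219], [-58.5, -80.19999694824219], [44.20000076293945, -80.0], [43.900001525878906, 82.4000015258789]]
plate in stage mm: centre [-4.4  0.9] size [166.9 114.9] ang 89.98 tilt [-6.17000e-02 -2.00000e-03  5.55558e+01]
[[-61.79999923706055, -82.5], [53.0, -82.5999984741211], [53.099998474121094, 84.30000305175781], [-61.79999923706055, 84.30000305175781]]
```

View pics/w5.png

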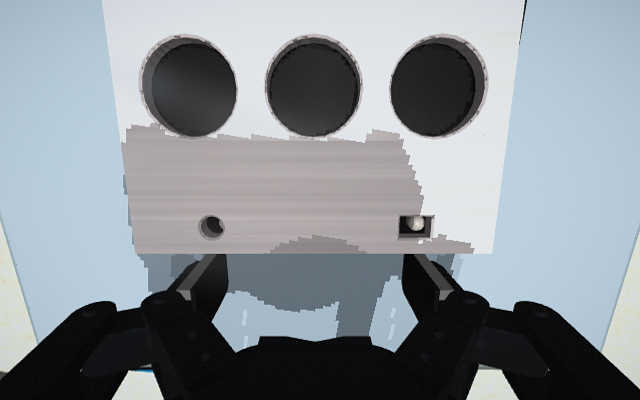

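The plate is square with its front edge at about -59 and still tilted. The right pin's nose now shows inside the slot at (415,223), while the left hole at (212,227) is still dark. I'll measure the pin and both holes closely.

Run:
```python
from plate import *
st=np.load('st.npy'); C,S=np.cos(st[2]),np.sin(st[2]); RR=np.array([[C,-S],[S,C]])
im,d,m=shot('wrist'); 
A=cv2.resize(im[200:260,185:245],(390,390),interpolation=cv2.INTER_CUBIC); B=cv2.resize(im[200:260,390:450],(390,390),interpolation=cv2.INTER_CUBIC)
cv2.imwrite('pics/c5.png',np.hstack([A,B])[:,:,::-1])
def s(p): return ((p[:,:2]-st[:2])@RR*1000).round(1)
zt=.0561-.0673*-.045+.0
print('top z at holes',zt)
print('hole_a,slot centre',s(onplane(m,[(212,227),(416,227)],zt)),'pin b',s(onplane(m,[(415,223)],.051)))
print('pin px pred',pix(m,[[*(st[:2]+RR@[-.048,yy]),.051] for yy in (.045,-.045)]).round(1))
```

```text
top z at holes 0.0591285
hole_a,slot centre [[-45.8  45.9]
 [-45.7 -43.9]] pin b [[-46.7 -46.2]]
pin px pred [[220.2 225.5]
 [412.2 225.6]]
```

View pics/c5.png

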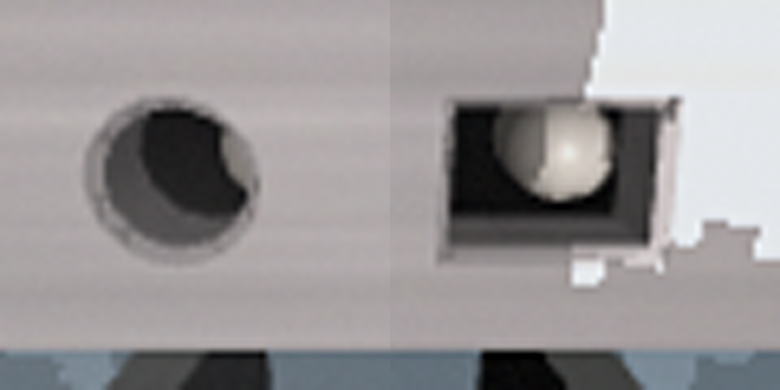

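The crop is clear. The right pin's nose sits against the right end of the slot (pin about (553,143), slot underside middle about (506,135)), and the left pin peeks in at the right of the round hole (235,155). Both mean the plate must go about 3.5 mm right, with x nearly correct. I'll do another two-finger push on the left edge.

>>> arm_command(plan=[[[85, -10, -1.5, 0, 0], [85, -15, -2.3, 10, 0], [85, -15, 0, 50, 0], [85, -10, 30, 90, 0.14], [85, 5, 55, 90, 0.28], [85, 20, 80, 90, 0.42], [85, 32, 105, 90, 0.56], [85, 44, 128, 90, 0.7]]])

```text
clock: 19.9
eef_pos: [0.5475, 0.2185, 0.1305]
eef_rot: [3.141, -0.002, 0.861]
contact_force: [0.0, -0.9, 0.1]
gripper_width: 0.993
grip_force: 0.0
```

>>> arm_command(plan=[[[85, 0, 0, 0, 0.14], [85, 0, 0, 0, 0.28], [85, 0, 0, 0, 0.42], [85, 0, 0, 0, 0.56], [85, 0, 0, -30, 0.7], [85, 0, 0, -60, 0.84], [85, 0, 0, -85, 0.871], [85, 0, 0, -90, 0.871]]])

```text
clock: 20.7
eef_pos: [0.5442, 0.2163, 0.0366]
eef_rot: [-3.136, 0.001, 1.726]
contact_force: [-1.1, 0.1, -0.3]
gripper_width: 0.992
grip_force: 0.0
```

>>> arm_command(plan=[[[85, 0.6, -4, 0, 0], [85, 1.2, -8, 0, 0], [85, 1.9, -12, 0, 0], [85, 2.5, -16, 0, 0], [85, 3.1, -20, 0, 0], [85, 3.5, -23, 0, 0], [85, 3.9, -25, 0, 0], [85, 3.9, -25, 0, 0]]])

```text
clock: 21.5
eef_pos: [0.551, 0.1919, 0.039]
eef_rot: [-3.142, 0.0, 1.725]
contact_force: [0.1, 0.2, 0.4]
gripper_width: 0.993
grip_force: 0.0
```

Run:
```python
from plate import *
st=np.load('st.npy'); tool(st)
plate(st,'scene')
```

```text
tool in stage mm [-5.7 94.3] z 39.0 yaw rel 1.571 F [0.1 0.2 0.4] clock 21.5 q6 0.14
plate in stage mm: centre [-7.  7.] size [120.9 177.3] ang 0.1 tilt [-6.11000e-02 -1.90000e-03  5.63876e+01]
[[-67.5999984741211, 95.5], [-67.30000305175781, -81.80000305175781], [53.70000076293945, -81.5], [53.400001525878906, 95.69999694824219]]
```

>>> arm_command(plan=[[[85, 0.1, -0.8, 0, 0], [85, 0.2, -1.6, 0, 0], [85, 0.4, -2.4, 0, 0], [85, 0.5, -3.2, 0, 0], [85, 0.6, -4, 0, 0], [85, 0.7, -4.6, 0, 0], [85, 0.8, -5, 0, 0], [85, 0.8, -5, 0, 0]]])

```text
clock: 22.35
eef_pos: [0.5518, 0.1871, 0.0391]
eef_rot: [3.142, 0.0, 1.726]
contact_force: [-0.6, 1.4, 0.2]
gripper_width: 0.992
grip_force: 0.0
```

Run:
```python
from plate import *
st=np.load('st.npy'); tool(st)
plate(st,'scene');plate(st,'side')
```

```text
tool in stage mm [-5.6 89.4] z 39.1 yaw rel 1.571 F [-0.6  1.4  0.2] clock 22.35 q6 0.13
plate in stage mm: centre [-3.7 -0.2] size [113. 164.] ang 1.0 tilt [-1.60000e-03 -4.00000e-04  5.33687e+01]
[[-61.599998474121094, 80.80000305175781], [-58.79999923706055, -83.0999984741211], [54.20000076293945, -81.19999694824219], [51.400001525878906, 82.80000305175781]]
plate in stage mm: centre [-16.  -31.5] size [ 84.  102.6] ang 1.58 tilt [-2.80000e-03  1.60000e-03  5.24117e+01]
[[-59.5, 18.600000381469727], [-56.599998474121094, -83.9000015258789], [27.399999618530273, -81.5999984741211], [24.5, 20.899999618530273]]
```

The tilt has gone to about 0 and the top is at 53 mm, so the plate has dropped. I'll withdraw and look from above.

>>> arm_command(plan=[[[85, -1, 6, 0, 0], [85, -2.5, 15, 5, 0], [85, -2.5, 15, 40, 0], [85, -2.5, 15, 80, 0], [85, -20, 0, 125, -0.14], [85, -40, -15, 170, -0.28], [85, -60, -35, 215, -0.42], [85, -80, -55, 250, -0.56]]])

```text
clock: 23.25
eef_pos: [0.4712, 0.1327, 0.2916]
eef_rot: [3.14, -0.001, 1.161]
contact_force: [1.4, -1.0, -0.6]
gripper_width: 0.995
grip_force: 0.0
```

>>> arm_command(plan=[[[85, -15, -20, 20, -0.14], [85, -30, -40, 30, -0.28], [85, -30, -60, 40, -0.42], [85, -30, -75, 40, -0.56], [85, -30, -75, 40, -0.7], [85, -30, -75, 40, -0.84], [85, -30, -75, 40, -0.98], [85, -30, -75, 40, -1.0]]])

```text
clock: 24.05
eef_pos: [0.4417, 0.0578, 0.3294]
eef_rot: [-3.141, -0.001, 0.165]
contact_force: [0.5, -0.9, 0.2]
gripper_width: 0.993
grip_force: 0.0
```

Run:
```python
from plate import *
st=np.load('st.npy'); tool(st)
im,d,m,Q,r=plate(st,'wrist')
c=pix(m,[[*st[:2],.05]])[0].astype(int); x0,y0=max(c[0]-120,0),max(c[1]-70,0)
cv2.imwrite('pics/fin.png',cv2.resize(im[y0:y0+165,x0:x0+240],None,fx=3.3,fy=3.3,interpolation=cv2.INTER_CUBIC)[:,:,::-1]); plate(st,'side')
for n in ('dish','tube_box','pipettor','medium'): print(n,[np.round(r['at'],3).tolist() for r in spot_in(n,'side')[:2]])
```

```text
tool in stage mm [-134.4  -21.4] z 329.4 yaw rel 0.01 F [ 0.5 -0.9  0.2] clock 24.05 q6 1.48
plate in stage mm: centre [-4.6  0. ] size [110.4 160.3] ang 1.06 tilt [-1.70000e-03  1.00000e-03  5.26859e+01]
[[-61.29999923706055, 79.0999984741211], [-58.29999923706055, -81.0999984741211], [52.099998474121094, -79.0999984741211], [49.099998474121094, 81.0999984741211]]
plate in stage mm: centre [-2.9  0.5] size [112.4 164.9] ang 0.76 tilt [6.00000e-04 7.00000e-04 5.24654e+01]
[[-60.20000076293945, 82.19999694824219], [-58.0, -82.69999694824219], [54.29999923706055, -81.19999694824219], [52.099998474121094, 83.69999694824219]]
dish [[0.657, 0.159, 0.057], [0.557, 0.101, 0.053]]
tube_box [[0.458, 0.4, 0.027]]
pipettor [[0.449, -0.378, 0.018], [0.524, 0.14, 0.045]]
medium []
```

View pics/fin.png

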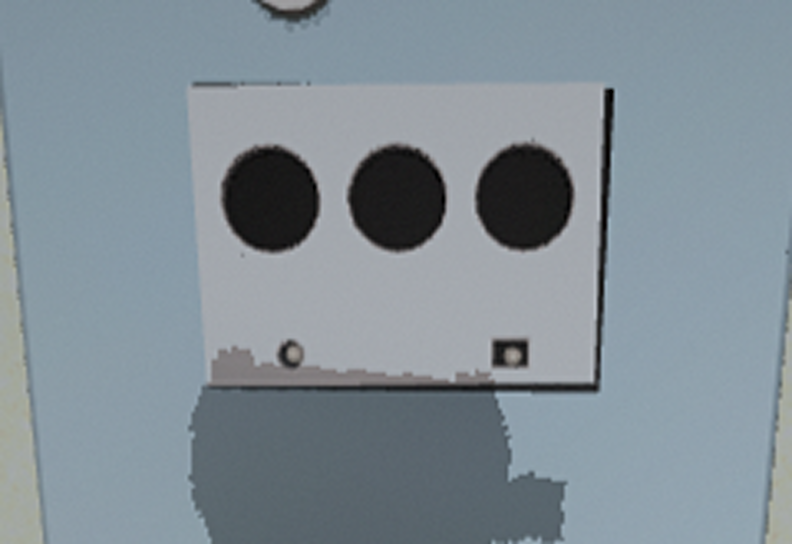

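Both pins show in their holes, at (291,354) and (511,355). The plate lies flat over the dark field with a thin rim, and the dish at (290,5) is undisturbed. The hand is clear, so I'll hand it in.

```bash
python3 -c "
from cell import ctrl
print(ctrl.sign_off())"
```

```text
the job is handed in; nothing more can be done
None
```

The dish plate lies flat in its seat with both holes over the pins, the hand is clear, and the job is handed in at about 24 s on the robot clock.

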